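# Set a bearing up under the arbor press

### The job

Pick up the bolster plate by its red grip and slide it into the guides on the arbor press's table, fully home against the back stop, so that the bearing set up on it stands under the ram. Then wind the press's handwheel until the ram has come down and rests lightly on the brass disc on top of the bearing; lower it with the wheel only, don't touch the ram, and don't start pressing. Leave the plate home and everything else on the bench where it is.

Things in the scene. Friction and masses are not known exactly. Their poses are not given: they have to be found in the camera images.
- press: Fixed blue bench arbor press, front turned 45 to 66 degrees to the left. Origin on the bench under the ram's axis; x from its open front to its back, z up; the handwheel is on its -y side. Base x -140 to +125 mm, 124 mm wide (bolt lugs 10 mm high reach y +-82), steel table on top at z = 50 mm, column behind x = +70. At y +35 to +67 a fixed lever rises backward from the head to z = 315.
- home (a point): The point on the table (z = 50 mm) under the ram's axis, with the press's axes; the bolster plate's origin lies here when it is fully home. The back stop's face is 45 mm behind it (+x), 11 mm high. The guide rails run along x from -30 to +50 mm of this point, 86.5 mm apart.
- mouth (a point): Front end of the guide rails, on the table, midway between them, with the press's axes. A keeper strip on each rail overhangs the plate's edge by 6 mm: slot 12.5 mm high, keepers' top 19 mm above the table, 72.5 mm free between the keepers. Lead-ins flare out to about 100 mm wide from here to 28 mm in front (12.5 mm high); the table in front of them is bare for 80 mm.
- head_edge (a point): Middle of the lower front edge of the press's head, 175 mm above the bench (125 above the table), with the press's axes. The head overhangs the table from here back to the column, 70 mm wide and 90 mm high; screw heads stand 5 mm proud of its front.
- ram: Square steel ram, 30 x 30 x 190 mm, sliding up and down in the press's head; origin at the centre of its bottom face, axes as the press. Its bottom is 172 mm above the bench when fully up and starts 146 to 172 mm above it. Driven by the handwheel through rack and pinion; it stays where it is left.
- handwheel (a joint): Angle of the handwheel, rad: 0 with the ram fully up and the handle at the top of the wheel; it grows as the top of the wheel is wound towards the press's front (1.57: handle at the front, 3.14: at the bottom). The ram goes down 8 mm per rad (50 mm a turn). Starts at 0 to 3.2; about one to one and a half turns are needed. Friction: about 3 N at the handle; stays where it is left.
- hub (a point): Centre of the steel handwheel, 145 mm across, rim 15 mm thick, on a level shaft along the press's y axis (at x = +24, y = -77 mm, 215 mm above the bench in the press's frame); axes as the press.
- crank_grip (a point): Middle of the red revolving handle on the handwheel: a round barrel, diameter 24 mm, 71 mm long, along the press's y axis, 60 mm from the wheel's axis. The point lies 54 mm out (-y) from the rim's plane; the free end is 31 mm farther out, the rim's face 46 mm farther in. The handle spins freely on its pin, so the point's orientation says nothing of the wheel.
- bolster: Loose aluminium plate, 140 x 84 x 10 mm, 0.4 to 0.75 kg. Origin on its underside below the bearing's axis, x to its leading edge (45 mm ahead; rear edge 95 behind). Fastened on it at the origin: bearing housing (diameter 58, to 30 mm above the underside), bearing (46, to 37), brass pressing disc (40, to 44 mm). Starts flat on the bench left of the press, leading edge away from the robot.
- lug (a point): In the plate's red upright grip, 62 mm behind the plate's origin, 40 mm above its underside, axes as the plate. Flat-sided block, 14 mm thick (y), 32 long (x), 10 to 60 mm above the underside. When home it stands just in front of and under the press's head: a gripper pointing straight down hits the head, one leaning back 30 to 40 degrees towards the press's front clears it.
- gear: Bystander: dark steel gear wheel lying flat, diameter 96 mm, 40 mm high; origin under its centre.
- oil: Bystander: black oil bottle, diameter 70 mm, 170 mm high; origin under its centre.
- spanner: Bystander: steel spanner, 200 mm long along its x; origin under its middle.
- race: Bystander: steel bearing ring lying flat, diameter 80 mm, 20 mm high; origin under its centre.
- tray: Bystander: open steel parts tray, 120 x 170 x 35 mm; origin under its centre.
- grease: Bystander: grease tin with a yellow label, diameter 84 mm, 75 mm high; origin under its centre.
Not all that is in view belongs to the job. What is meant by the bolster is not green, orange or turquoise, and is the larger of those in its own colour.

How it is judged (in metres and radians):
On the way, in this order (a step that is already met when the one before it is completed fails the run):
1. the bolster plate lies in the guides, fully home against the back stop (x of bolster in the frame of home above -0.004 m and distance between bolster and home below 0.006 m and angle between the x axis of bolster and the x axis of home, either way round below 0.06 rad and angle between bolster's own z axis and vertical below 0.06 rad), for 0.3 s.
2. the ram is down on the brass disc (contact force between ram and bolster above 2 N), for 0.2 s.
At the end, for the whole second after the job is handed in: The bolster plate is in the guides and home (its origin within 4 mm of the stop position along the slide and 6 mm in all, straight within 0.06 rad, flat), and the ram rests on its brass disc with more than 2 N, everything still (all of step 1 and contact force between ram and bolster above 2 N and linear speed of bolster below 0.02 m/s and linear speed of ram below 0.005 m/s); the robot touches nothing.
It fails at once if the ram is driven down hard on the work (over 250 N) (contact force between ram and bolster above 250 N).
It fails at once if the robot pushes on the ram itself (contact force between the arm and ram above 2 N).
It fails at once if the robot's fingers push on the ram itself (contact force between the fingers and ram above 2 N).
It fails at once if a bystander is pushed more than 30 mm away (distance of any of gear, oil, spanner, race, tray, grease from where it was at the start of the episode above 0.03 m).
It also fails if it takes over 72 s, if anything falls off the work surface, if the arm or the gripper's body presses on something with over 40 N, if the wrist force passes 120 N, or if a joint passes its speed limit or range.

### The arm

A 7-joint arm with a two-finger parallel gripper is mounted at the origin on the work surface. World frame = base frame: x ahead of the robot, y to its left, z up, the work surface at z = 0. Lengths are in m, angles in degrees, forces in N, time in s.
With the tool pointing down it reaches from about 0.35 to 0.9 m from the base axis. Payload 19.9 kg.
Tool frame: the origin (TCP) lies midway between the tips of the shut fingers; the grasp point (between the pads) lies 19 mm behind it; z points along the fingers, y is the line along which they close (so a half turn about z gives the same grasp; the last joint's range is limited). The gripper opens to 85 mm and grips with 20 to 120 N. Pads are 22 mm wide; open, the fingers measure 114 mm over their backs; the gripper's body (76 mm by 85 mm) begins 54 mm behind the grasp point. The pads swing forward as they close: fully open they stand 13 mm farther back than shut.
Start: joints at [67.924, 23.915, -0.59, 92.452, 0.269, 63.638, -3.037], TCP at [0.211, -0.588, 0.231] pointing down, gripper open.
Joint ranges: [-161.28, 161.28], [-22.2, 115.67], [-73.04, 71.86], [3.21, 147.25], [-68.34, 248.33], [10.77, 114.83], [-161.83, 161.83]. Speed limits (degrees/s): [108.29, 108.29, 136.94, 136.94, 172.46, 172.46, 172.46].

### API

Orientations are given as [roll, pitch, yaw] about the fixed x, y, z axes, in that order (R = Rz(yaw) Ry(pitch) Rx(roll)).
In Python, from plant import * gives the robot as it stands.
- The arm moves only by the tool step_arm, never from a script. Its argument "rows" is a list of rows, each a list of 7 numbers: the shift along the world's x, y, z in m, then the turn, a rotation vector about the world's x, y, z in degrees, then the finger opening in m, from 0 to 0.0854. A call has 1 to 20 rows; each row shifts and turns the commanded pose from where the row before left it; what a row does not reach is not made up. A row lasts 1/12 s, in which the tool goes at most 41.7 mm and 7.16 degrees, less where a joint would pass 70% of its speed; a pose out of reach is approached as far as the arm can. A call with a gripper value outside its range is refused whole. The fingers move at their own pace and stop on an object; the grip force is fixed at half the most. Time passes only in rows, so rows that do not move let the fingers close. It gives the time, the measured TCP pose, the force, the opening and the grip force at its end, in the units of the state.
- get_obs(): the state, without advancing time (a new reading comes with each control period).
- get_image(name): name is "side" or "top" or "wrist"; returns a dict with "frame" (480x640x3 uint8, red, green, blue), "z_map" (480x640 float32, m along the optical axis (not along the pixel's ray), 0 where there is no reading), "vertical_fov" (degrees; the focal length in pixels is half the picture's height over the tangent of half this angle, whatever the lens; pixels are square), "cx", "cy" (the principal point, pixels), "R" (3x3) and "t" (3): a world point X has camera coordinates R X + t; the wrist camera has in their place "T_tool_cam" (4x4, takes a point from camera to tool coordinates, whose origin is the TCP and whose axes are the flange's). Camera axes: x right, y down, z forward; pixel columns grow to the right and rows downward; lengths in m; the calibration is good to about 2 mm. A picture is of the moment at which its call begins: read the wrist's pose just before it.
- sign_off(): hands the job in; it is judged then, once.
Trained networks look in a picture, given as the dict that the camera call returned (one of the last four; its "shot" number tells which), for a name from the list of things; names that differ only in an ending like _2 or _b are one class to them, and where a whole thing is asked for, a point or a joint stands for the part that bears it (a point fixed in the world has none). Each returns a list of dicts, best first, with "score" (0 to 1); they miss things now and then, are a little off and sometimes report something else, mostly with a low value. They report only what shows in the picture. A call takes as long as a camera call. They do not tell look-alikes from the thing itself.
- look_for(picture, label): "rect" ([left, top, right, bottom] in pixels, round what is visible of it).
- spot_point(picture, label): "at" ([row, column] in pixels: a listed point, or the origin of a listed thing).
The state is a dict: "time": time; "joint_pos": joint angles; "joint_vel": joint speeds; "effort": joint torques, N m; "position": TCP position; "ee_rot": TCP orientation; "contact_force": force on the tool from outside, world axes, zero at the start; "wrist_torque": the same for the moment, N m; "opening": finger opening in m; "gripper_force": force on a finger pad.
Only numpy, scipy, OpenCV 4.12 (cv2) and the standard library are available. Lean on these libraries where they do the work, as an engineer would, in place of code of your own. Each camera call takes 0.05 s, during which the arm holds its last target. There are 200 camera calls.

## Working session

There is one attempt and no reset: what is moved stays moved. The work goes in short steps, Python scripts to look and compute and a tool call to move; the robot and the scene stay as the last step left them, time stands still between calls to the robot, and variables do not carry over. Pictures are saved under pics/ and viewed, at most 10 in all, crops included, and the job is handed in when it is done.

Besides the shell and the picture viewer there is one more tool, called after "Call:" by a JSON object that holds its "op" and its "data", one argument or row to a line. step_arm: Moves the arm, as the interface text tells. Its arguments: {"type":"object","properties":{"rows":{"type":"array"}},"required":["rows"]}

```bash
ls; mkdir -p pics; python3 - <<'E'
from plant import *
import cv2,numpy as np,json
o=get_obs(); print({k:np.round(v,3).tolist() for k,v in o.items()})
ims=[]
for n in ("side","top"):
    p=get_image(n); f=p["frame"]; cv2.imwrite(f"pics/{n}0.png",f[:,:,::-1])
    np.savez(f"{n}0.npz",**{k:v for k,v in p.items()})
    for l in ("press","bolster","lug","home","mouth","head_edge","ram","hub","crank_grip"):
        print(n,l,[(np.round(d["at"]).tolist(),round(d["score"],2)) for d in spot_point(p,l)[:4]])
E
```

```text
pics
{'time': 0.0, 'joint_pos': [67.924, 23.949, -0.591, 92.483, 0.27, 63.64, -3.036], 'joint_vel': [-0.023, 0.075, 0.003, -0.078, 0.059, 0.05, -0.056], 'effort': [0.001, -86.445, 0.679, -43.49, 0.019, 0.008, -0.0], 'position': [0.211, -0.588, 0.231], 'ee_rot': [-179.93, 0.005, 19.699], 'contact_force': [-0.321, -0.002, -0.145], 'wrist_torque': [-0.067, 0.024, -0.011], 'gripper_force': 0.0, 'opening': 0.085}
side press [([229.0, 281.0], 0.58)]
side bolster [([337.0, 295.0], 0.96), ([456.0, 295.0], 0.93), ([297.0, 345.0], 0.89), ([368.0, 380.0], 0.81)]
side lug [([337.0, 388.0], 0.91), ([274.0, 348.0], 0.88), ([465.0, 305.0], 0.78), ([241.0, 382.0], 0.72)]
side home [([220.0, 282.0], 0.74)]
side mouth [([220.0, 285.0], 0.85)]
side head_edge [([198.0, 283.0], 0.67)]
side ram []
side hub [([167.0, 299.0], 0.56), ([338.0, 296.0], 0.19)]
side crank_grip [([182.0, 325.0], 0.64)]
top press [([192.0, 360.0], 0.64), ([193.0, 366.0], 0.63)]
top bolster [([268.0, 292.0], 0.87), ([248.0, 132.0], 0.82), ([306.0, 219.0], 0.76), ([276.0, 361.0], 0.6)]
top lug [([312.0, 239.0], 0.95), ([261.0, 124.0], 0.83), ([251.0, 225.0], 0.82), ([298.0, 354.0], 0.75)]
top home [([188.0, 366.0], 0.75)]
top mouth [([191.0, 359.0], 0.92)]
top head_edge [([188.0, 357.0], 0.8)]
top ram [([180.0, 370.0], 0.48)]
top hub [([203.0, 397.0], 0.77)]
top crank_grip [([227.0, 394.0], 0.71)]
```

View pics/side0.png

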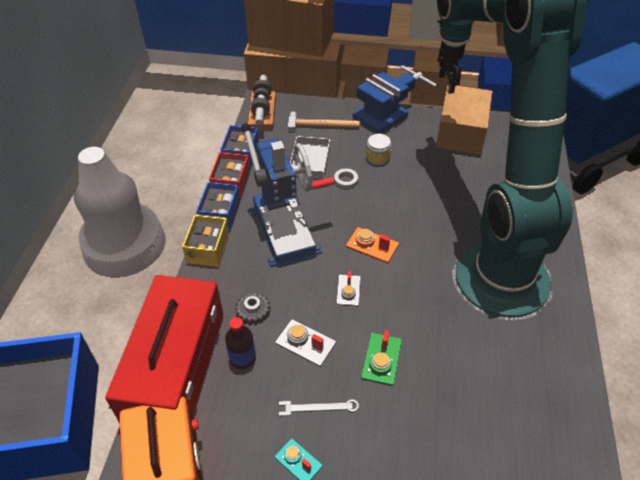

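View pics/top0.png

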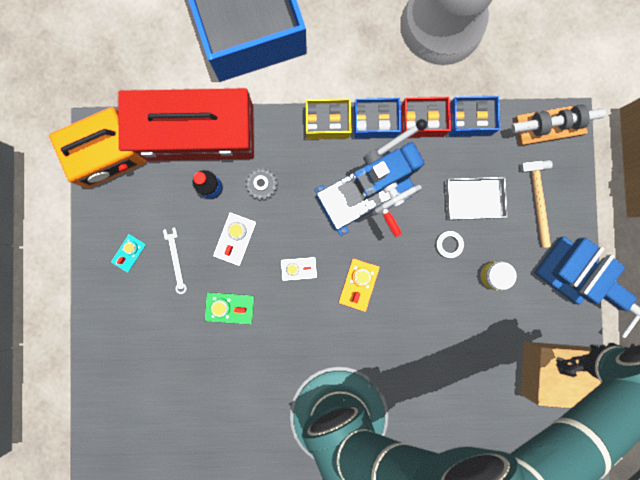

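The side view shows five look-alikes at (col,row): turquoise (298,460), green (382,358), orange (375,243), a small silver one (348,290) and a large silver one (303,340), which is (235,238) in the top view. The bolster is the large silver one: it is not a coloured plate, and it is the larger of the two silver ones. The press is at (285,190) in the side view and (370,190) in the top view.

```bash
cat > h.py <<'E'
import numpy as np,cv2
def cam(p):
    f=240/np.tan(np.radians(float(p["vertical_fov"]))/2); return f,float(p["cx"]),float(p["cy"])
def cloud(p):
    f,cx,cy=cam(p); z=p["z_map"]; v,u=np.mgrid[:480,:640]
    X=np.stack([(u-cx)/f*z,(v-cy)/f*z,z],-1)
    return (X-p["t"])@p["R"], z>0
def ray(p,at):
    f,cx,cy=cam(p); R=p["R"]; d=R.T@np.array([(at[1]-cx)/f,(at[0]-cy)/f,1]); return -R.T@p["t"],d/np.linalg.norm(d)
def tri(a,b):
    (o1,d1),(o2,d2)=a,b
    A=np.stack([d1,-d2],1); s=np.linalg.lstsq(A,o2-o1,rcond=None)[0]
    P,Q=o1+s[0]*d1,o2+s[1]*d2; return (P+Q)/2,np.linalg.norm(P-Q)
def proj(p,X):
    f,cx,cy=cam(p); c=p["R"]@X+p["t"]; return cx+f*c[0]/c[2],cy+f*c[1]/c[2]
E
python3 - <<'E'
from h import *
S=dict(np.load("side0.npz"));T=dict(np.load("top0.npz"))
for n,a,b in (("bolster",(337,295),(0,0)),):pass
def t(n,s,q):
    P,g=tri(ray(S,s),ray(T,q)); print(n,P.round(4),"gap",g.round(4))
t("lug",(341,317),(251,229)); t("hub",(167,299),(203,397));t("crank",(182,325),(227,394));t("mouth",(220,285),(191,359));t("home",(220,282),(188,366));t("edge",(198,283),(188,357))
for n,p in (("top",T),("side",S)):
    X,ok=cloud(p); hsv=cv2.cvtColor(p["frame"],cv2.COLOR_RGB2HSV)
    white=(hsv[...,1]<40)&(hsv[...,2]>150)
    roi=(X[...,0]>.3)&(X[...,0]<.56)&(X[...,1]>.18)&(X[...,1]<.36)&ok
    m=roi&white&(X[...,2]<.02)&(X[...,2]>.003)
    print(n,"plate",cv2.minAreaRect((X[m][:,:2]*1000).astype(np.float32)),np.median(X[m][:,2]))
    m=roi&(X[...,2]>.025)&(hsv[...,1]<180); print(" disc",np.median(X[m],0).round(4),m.sum(), X[m].max(0).round(3))
    r=roi&(hsv[...,1]>170)&((hsv[...,0]<8)|(hsv[...,0]>172))
    print(" red",X[r].mean(0).round(4),r.sum(),X[r].max(0).round(3),X[r].min(0).round(3))
    # press
    roi=(X[...,0]>.4)&(X[...,0]<.85)&(X[...,1]>-.3)&(X[...,1]<.12)&ok
    m=roi&(abs(X[...,2]-.05)<.006)&white
    print(" table",cv2.minAreaRect((X[m][:,:2]*1000).astype(np.float32)),np.median(X[m][:,2]),m.sum())
    r=roi&(hsv[...,1]>170)&((hsv[...,0]<8)|(hsv[...,0]>172))&(X[...,2]>.08)&(X[...,0]<.62)
    q=X[r]; print(" crank",q.mean(0).round(4),r.sum(),q.max(0).round(3),q.min(0).round(3), cv2.fitLine((q[:,:2]).astype(np.float32),2,0,.01,.01).ravel())
u,v,w,h=190,200,90,80
a=cv2.resize(T["frame"][v:v+h,u:u+w],None,fx=5,fy=5,interpolation=cv2.INTER_CUBIC)
b=cv2.resize(T["frame"][130:250,300:440],None,fx=400/120,fy=400/120,interpolation=cv2.INTER_CUBIC)[:, :340]
cv2.imwrite("pics/c1.png",np.hstack([a,b])[:,:,::-1])
E
```

```text
lug [0.4981 0.3135 0.0375] gap 0.0058
hub [ 0.6151 -0.1553  0.2143] gap 0.0206
crank [ 0.5469 -0.1543  0.1657] gap 0.0023
mouth [ 0.659  -0.0715  0.0701] gap 0.0022
home [ 0.6729 -0.0951  0.0424] gap 0.0002
edge [ 0.6537 -0.0554  0.1805] gap 0.004
top plate ((442.1314697265625, 329.834716796875), (93.80418395996094, 268.678955078125), 73.84686279296875) 0.01024584110794094
 disc [0.3489 0.3212 0.0415] 481 [0.56  0.36  0.068]
 red [0.3971 0.2947 0.0566] 83 [0.509 0.322 0.068] [0.317 0.269 0.03 ]
 table ((631.3359985351562, -105.55380249023438), (363.4576110839844, 457.3898010253906), 86.69331359863281) 0.05064206437303151 1438
 crank [ 0.5531 -0.1479  0.1752] 183 [ 0.586 -0.127  0.183] [ 0.523 -0.169  0.164] [ 0.8804346   0.4741676   0.553144   -0.14794965]
side plate ((521.8099365234375, 307.12982177734375), (90.78137969970703, 113.8885498046875), 67.08960723876953) 0.010104718612783892
 disc [0.4848 0.3222 0.0411] 562 [0.56  0.36  0.065]
 red [0.4014 0.3016 0.0577] 96 [0.511 0.328 0.068] [0.318 0.269 0.025]
 table ((664.4104614257812, -53.664093017578125), (183.77740478515625, 430.972412109375), 67.99083709716797) 0.05010280987373445 738
 crank [ 0.5536 -0.1442  0.1738] 122 [ 0.584 -0.123  0.186] [ 0.524 -0.167  0.161] [ 0.88742536  0.46095142  0.5535709  -0.14418273]
```

View pics/c1.png

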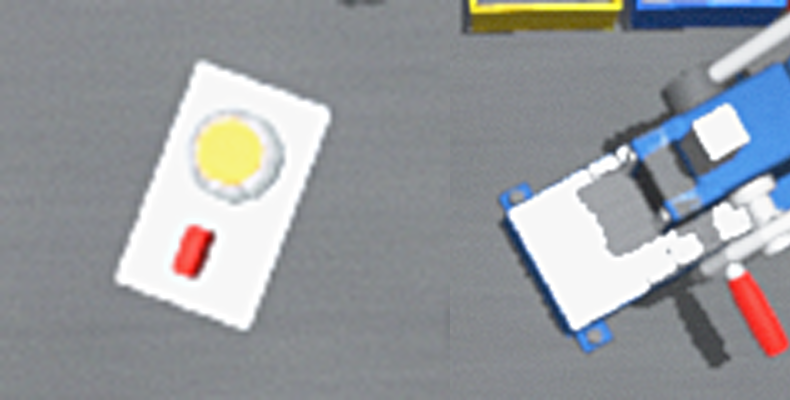

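The left half of the crop confirms the large silver plate: brass disc at (228,152), red grip at (193,250), leading edge away from the robot. The right half shows the press's table, front toward lower left, with the red crank handle at (760,310).

```bash
python3 - <<'E'
from h import *
from scipy.spatial import ConvexHull
S=dict(np.load("side0.npz"));T=dict(np.load("top0.npz"))
for n,p in (("top",T),("side",S)):
    X,ok=cloud(p); hsv=cv2.cvtColor(p["frame"],cv2.COLOR_RGB2HSV); 
    def comp(m,seed):
        k,l,st,ce=cv2.connectedComponentsWithStats(m.astype(np.uint8)); d=[np.hypot(*(ce[i]-seed)) if st[i,4]>15 else 1e9 for i in range(1,k)]; return l==1+int(np.argmin(d))
    white=(hsv[...,1]<45)&(hsv[...,2]>130)
    c=(235,240) if n=="top" else (303,342)
    m=comp(ok&(X[...,2]>.004)&(X[...,0]>.42)&(X[...,0]<.62)&(X[...,1]>.2)&(X[...,1]<.4),c)
    low=m&(X[...,2]<.014)
    r=cv2.minAreaRect((X[low][:,:2]*1000).astype(np.float32)); print(n,"plate",np.round(r[0],1),np.round(r[1],1),round(r[2],2),low.sum(),cv2.boxPoints(r).round(0).tolist())
    hi=m&(X[...,2]>.0405)&(hsv[...,0]>15)&(hsv[...,0]<35); print(" disc",((X[hi].max(0)+X[hi].min(0))/2).round(4),hi.sum())
    red=m&(hsv[...,1]>150)&((hsv[...,0]<8)|(hsv[...,0]>172)); t=red&(X[...,2]>.055); print(" lug",X[red].mean(0).round(4),"top",X[t].mean(0).round(4),t.sum())
    c=(347,200) if n=="top" else (290,235)
    m=comp(ok&white&(abs(X[...,2]-.05)<.006)&(X[...,0]>.45)&(X[...,0]<.85)&(X[...,1]>-.3)&(X[...,1]<.12),c)
    r=cv2.minAreaRect((X[m][:,:2]*1000).astype(np.float32)); print(" table",np.round(r[0],1),np.round(r[1],1),round(r[2],2),m.sum(),cv2.boxPoints(r).round(0).tolist())
    m=ok&(X[...,0]>.5)&(X[...,0]<.85)&(X[...,1]>-.3)&(X[...,1]<.1)
    m&=(X[...,2]>.012)
    for a in (0.02,.07,.17,.24):
        q=X[m&(X[...,2]>a)&(X[...,2]<a+.04)]; print("  ",a,q.min(0).round(3),q.max(0).round(3),len(q))
    # head top plane z=.265
    q=X[m&(abs(X[...,2]-.265)<.004)]
    if len(q)>20:
        r=cv2.minAreaRect((q[:,:2]*1000).astype(np.float32)); print(" head",np.round(r[0],1),np.round(r[1],1),round(r[2],2),len(q))
E
```

```text
top plate [534.9 303.4] [ 93.  159.7] 68.08 818 [[443.0, 290.0], [592.0, 230.0], [626.0, 317.0], [478.0, 376.0]]
 disc [0.5578 0.2924 0.0464] 124
 lug [0.4978 0.3131 0.0548] top [0.4979 0.3139 0.0599] 29
 table [648.1 -52.6] [123.5 171.9] 27.86 1360 [[553.0, -5.0], [634.0, -157.0], [743.0, -100.0], [663.0, 52.0]]
   0.02 [ 0.554 -0.3    0.02 ] [0.85  0.079 0.06 ] 2402
   0.07 [ 0.61  -0.297  0.07 ] [0.85  0.079 0.109] 308
   0.17 [ 0.523 -0.212  0.17 ] [ 0.692 -0.039  0.21 ] 305
   0.24 [ 0.579 -0.218  0.24 ] [ 0.78 -0.04  0.28] 2030
 head [ 674.  -141.8] [136.1 177. ] 39.38 1348
side plate [536.4 305.3] [106.5 149.4] 73.94 826 [[450.0, 275.0], [593.0, 233.0], [623.0, 336.0], [479.0, 377.0]]
 disc [0.5581 0.2943 0.0468] 127
 lug [0.5001 0.3209 0.0491] top [0.5003 0.3194 0.0592] 47
 table [635.9 -29.3] [122.  125.8] 27.28 745 [[553.0, -1.0], [611.0, -113.0], [719.0, -57.0], [661.0, 55.0]]
   0.02 [ 0.515 -0.3    0.02 ] [0.85  0.085 0.06 ] 2732
   0.07 [ 0.605 -0.299  0.07 ] [0.85  0.086 0.109] 363
   0.17 [ 0.524 -0.217  0.17 ] [ 0.755 -0.035  0.21 ] 484
   0.24 [ 0.58  -0.213  0.24 ] [ 0.78  -0.033  0.28 ] 1151
 head [ 678.8 -136.8] [127.2 178.2] 37.89 578
```

Call:
{"op": "step_arm", "data": {
  "rows": [
    [0.014,0.028,0.008,0,0,5.8,0.06],
    [0.014,0.028,0.008,0,0,5.8,0.06],
    [0.014,0.028,0.008,0,0,5.8,0.06],
    [0.014,0.028,0.008,0,0,5.8,0.06],
    [0.014,0.028,0.008,0,0,5.8,0.06],
    [0.014,0.028,0.008,0,0,5.8,0.06],
    [0.014,0.028,0.008,0,0,5.8,0.06],
    [0.014,0.028,0.008,0,0,5.8,0.06],
    [0.014,0.028,0.008,0,0,5.8,0.06],
    [0.014,0.028,0.008,0,0,5.8,0.06],
    [0.014,0.028,0.008,0,0,5.8,0.06],
    [0.014,0.028,0.008,0,0,5.8,0.06],
    [0.004,0.036,0,0,0,5.8,0.06],
    [0.004,0.036,0,0,0,5.8,0.06],
    [0.004,0.036,0,0,0,5.8,0.06],
    [0.004,0.036,0,0,0,5.8,0.06],
    [0.004,0.036,0,0,0,5.8,0.06],
    [0.004,0.036,0,0,0,5.8,0.06],
    [0.004,0.036,0,0,0,5.8,0.06],
    [0.004,0.036,0,0,0,5.8,0.06]
  ]
}}

```text
time: 2.67
position: [0.4104, 0.0374, 0.3276]
ee_rot: [180.0, 0.1, 136.0]
contact_force: [0.4, -0.7, -0.7]
opening: 0.0601
gripper_force: 0.0
```

Call:
{"op": "step_arm", "data": {
  "rows": [
    [0.004,0.036,0,0,0,5.6,0.05],
    [0.004,0.036,0,0,0,5.6,0.05],
    [0.004,0.036,0,0,0,5.6,0.05],
    [0.004,0.036,0,0,0,5.5,0.05],
    [0.001,0.0265,-0.025,-2.16,-5.42,0,0.05],
    [0.001,0.0265,-0.025,-2.16,-5.42,0,0.05],
    [0.001,0.0265,-0.025,-2.16,-5.42,0,0.05],
    [0.001,0.0265,-0.025,-2.16,-5.42,0,0.05],
    [0.001,0.0265,-0.025,-2.16,-5.42,0,0.05],
    [0.001,0.0265,-0.025,-2.16,-5.42,0,0.05],
    [0,0,0,0,0,0,0.05],
    [0,0,0,0,0,0,0.05]
  ]
}}

```text
time: 3.67
position: [0.4307, 0.302, 0.2063]
ee_rot: [-178.9, 27.5, 158.1]
contact_force: [0.4, -0.5, 0.3]
opening: 0.0498
gripper_force: 0.0
```

```bash
cat >> h.py <<'E'
from scipy.spatial.transform import Rotation as Rn
def wrist(get_obs,get_image):
    o=get_obs(); p=get_image("wrist"); M=np.eye(4); M[:3,:3]=Rn.from_euler("xyz",o["ee_rot"],degrees=True).as_matrix(); M[:3,3]=o["position"]
    C=np.linalg.inv(M@p["T_tool_cam"]); p["R"],p["t"]=C[:3,:3],C[:3,3]; return p,o
E
python3 - <<'E'
from h import *
from plant import *
p,o=wrist(get_obs,get_image); print(o["position"],o["ee_rot"],np.round(o["joint_pos"],0))
cv2.imwrite("pics/w1.png",p["frame"][:,:,::-1]); np.savez("w1.npz",**p)
X,ok=cloud(p); hsv=cv2.cvtColor(p["frame"],cv2.COLOR_RGB2HSV)
box=ok&(X[...,0]>.42)&(X[...,0]<.63)&(X[...,1]>.2)&(X[...,1]<.4)
red=box&(hsv[...,1]>150)&((hsv[...,0]<8)|(hsv[...,0]>172))&(X[...,2]>.015)
q=X[red&(X[...,2]>.056)]; r=cv2.minAreaRect((q[:,:2]*1000).astype(np.float32)); print("lugtop",r,q.mean(0),len(q))
q=X[box&(abs(X[...,2]-.010)<.004)&(hsv[...,1]<60)&(hsv[...,2]>110)]; r=cv2.minAreaRect((q[:,:2]*1000).astype(np.float32)); print("plate",r,np.median(q[:,2]),len(q))
q=X[box&(X[...,2]>.0415)&(hsv[...,0]>15)&(hsv[...,0]<35)&(hsv[...,1]>80)]; print("disc",(q.min(0)+q.max(0))/2,len(q))
for l in ("lug","bolster"): print([(np.round(d["at"]),round(d["score"],2)) for d in spot_point(p,l)[:2]])
E
```

```text
[0.43074441 0.30201765 0.20627338] [-178.92586694   27.48596569  158.07930554] [-10.  19. -51. 116.  50.  60. -21.]
lugtop ((466.70758056640625, 326.6236267089844), (31.895782470703125, 101.42467498779297), 59.103729248046875) [0.49224474 0.31891745 0.07940593] 663
plate ((534.8496704101562, 301.5589599609375), (84.11650085449219, 139.86532592773438), 68.12019348144531) 0.010145738734564216 7478
disc [0.55807903 0.29190101 0.04372689] 1142
[(array([178., 384.]), 0.77), (array([204., 106.]), 0.68)]
[(array([207., 367.]), 0.95), (array([163., 156.]), 0.86)]
```

Call:
{"op": "step_arm", "data": {
  "rows": [
    [0.008,0.0037,-0.0222,-0.47,-1.16,0,0.05],
    [0.008,0.0037,-0.0222,-0.47,-1.16,0,0.05],
    [0.008,0.0037,-0.0222,-0.47,-1.16,0,0.05],
    [0.008,0.0037,-0.0222,-0.47,-1.16,0,0.05],
    [0.008,0.0037,-0.0222,-0.47,-1.16,0,0.05],
    [0.008,0.0037,-0.0222,-0.47,-1.16,0,0.05],
    [0,0,0,0,0,0,0.05],
    [0,0,0,0,0,0,0.05]
  ]
}}

```text
time: 4.48
position: [0.481, 0.3212, 0.0744]
ee_rot: [-179.0, 35.0, 157.7]
contact_force: [-0.1, 0.4, 0.2]
opening: 0.0501
gripper_force: 0.0
```

```bash
cat >> h.py <<'E'
def want(yaw,lean=35):  # plate yaw -> tool rotation (tool x against plate x)
    return Rn.from_euler("z",yaw+180,degrees=True)*Rn.from_euler("y",lean,degrees=True)*Rn.from_euler("x",180,degrees=True)
def delta(o,pos,Rw):
    Rc=Rn.from_euler("xyz",o["ee_rot"],degrees=True); print("move",(np.array(pos)-o["position"]).round(4),"turn",np.degrees((Rw*Rc.inv()).as_rotvec()).round(2))
E
python3 - <<'E'
from h import *
from plant import *
o=get_obs(); Rw=want(-21.9); print(Rw.as_matrix().round(2),o["position"],o["ee_rot"])
z=Rw.as_matrix()[:,2]; delta(o,np.array([.5005,.3153,.04])+.019*z,Rw)
E
```

```text
[[-0.76  0.37  0.53]
 [ 0.31  0.93 -0.21]
 [-0.57  0.   -0.82]] [0.48098225 0.32121571 0.07438683] [-178.98401306   35.04383978  157.65392596]
move [ 0.0296 -0.01   -0.05  ] turn [ 0.79 -0.27  1.03]
```

Call:
{"op": "step_arm", "data": {
  "rows": [
    [0.006,-0.002,-0.01,0.16,-0.05,0.2,0.05],
    [0.006,-0.002,-0.01,0.16,-0.05,0.2,0.05],
    [0.006,-0.002,-0.01,0.16,-0.05,0.2,0.05],
    [0.006,-0.002,-0.01,0.16,-0.06,0.2,0.05],
    [0.0056,-0.002,-0.01,0.15,-0.06,0.23,0.05],
    [0,0,0,0,0,0,0.05],
    [0,0,0,0,0,0,0.0],
    [0,0,0,0,0,0,0.0],
    [0,0,0,0,0,0,0.0],
    [0,0,0,0,0,0,0.0],
    [0,0,0,0,0,0,0.0],
    [0,0,0,0,0,0,0.0]
  ]
}}

```text
time: 5.48
position: [0.5103, 0.3128, 0.0258]
ee_rot: [179.8, 35.2, 158.1]
contact_force: [-3.9, -2.6, 12.7]
opening: 0.0133
gripper_force: 59.3
```

Call:
{"op": "step_arm", "data": {
  "rows": [
    [0,0,0.01,0,0,0,0],
    [0,0,0.016,0,0,0,0],
    [0,0,0.016,0,0,0,0],
    [0,0,0.016,0,0,0,0],
    [0,0,0.016,0,0,0,0],
    [0,0,0.006,0,0,0,0],
    [0,0,0,0,0,0,0]
  ]
}}

```text
time: 6.07
position: [0.5104, 0.3129, 0.1061]
ee_rot: [179.8, 35.1, 158.1]
contact_force: [0.8, 0.0, -4.2]
opening: 0.0131
gripper_force: 58.8
```

Call:
{"op": "step_arm", "data": {
  "rows": [
    [0.0056,-0.0181,0,0,0,-2.88,0],
    [0.0056,-0.0181,0,0,0,-2.88,0],
    [0.0056,-0.0181,0,0,0,-2.88,0],
    [0.0056,-0.0181,0,0,0,-2.88,0],
    [0.0056,-0.0181,0,0,0,-2.88,0],
    [0.0056,-0.0181,0,0,0,-2.88,0],
    [0.0056,-0.0181,0,0,0,-2.88,0],
    [0.0056,-0.0181,0,0,0,-2.88,0],
    [0.0056,-0.0181,0,0,0,-2.88,0],
    [0.0056,-0.0181,0,0,0,-2.88,0],
    [0.0056,-0.0181,0,0,0,-2.88,0],
    [0.0056,-0.0181,0,0,0,-2.88,0],
    [0.0056,-0.0181,0,0,0,-2.88,0],
    [0.0056,-0.0181,0,0,0,-2.88,0],
    [0,0,0,0,0,0,0],
    [0,0,0,0,0,0,0]
  ]
}}

```text
time: 7.4
position: [0.5891, 0.0573, 0.1042]
ee_rot: [179.9, 35.1, 117.6]
contact_force: [-0.4, 0.9, -5.1]
opening: 0.0134
gripper_force: 58.9
```

```bash
python3 - <<'E'
from h import *
from plant import *
p,o=wrist(get_obs,get_image); print(o["time"],o["position"],o["ee_rot"],o["contact_force"],np.round(o["joint_pos"]),o["opening"])
np.savez("w2.npz",**p); t=get_image("top"); s=get_image("side"); np.savez("top2.npz",**t); np.savez("side2.npz",**s)
for l in ("mouth","home","head_edge","lug","bolster"):
    for n,q in (("w",p),("t",t),("s",s)): print(l,n,[(np.round(d["at"]).tolist(),round(d["score"],2)) for d in spot_point(q,l)[:2]])
cv2.imwrite("pics/m2.png",np.hstack([cv2.resize(p["frame"],(400,300)),cv2.resize(s["frame"][90:330,180:500],(400,300))])[:,:,::-1])
E
```

```text
7.4 [0.58905437 0.05725936 0.10421173] [179.91581566  35.08833802 117.63724411] [-0.39154785  0.85010079 -5.05021677] [ -3.  34. -29. 110.  62.  61. -43.] 0.013410648734236728
mouth w []
mouth t [([195.0, 356.0], 0.57)]
mouth s [([222.0, 289.0], 0.65)]
home w []
home t [([190.0, 365.0], 0.63)]
home s [([220.0, 283.0], 0.9)]
head_edge w [([374.0, 24.0], 0.62)]
head_edge t [([189.0, 355.0], 0.87), ([182.0, 263.0], 0.73)]
head_edge s [([186.0, 326.0], 0.21)]
lug w [([331.0, 331.0], 0.78)]
lug t [([310.0, 241.0], 0.9), ([260.0, 124.0], 0.78)]
lug s [([277.0, 350.0], 0.91), ([248.0, 302.0], 0.88)]
bolster w [([310.0, 323.0], 0.86)]
bolster t [([251.0, 133.0], 0.83), ([274.0, 361.0], 0.77)]
bolster s [([294.0, 349.0], 0.9), ([240.0, 290.0], 0.8)]
```

View pics/m2.png

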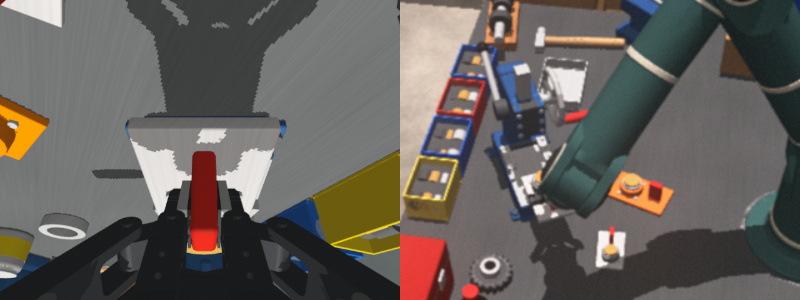

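Left half: from the wrist camera, the plate hangs level behind the red grip (200,200), its rear edge at (203,122). Right half: the side view shows the hand over the table's front (540,190), with rails behind. I'll measure the plate's tilt and the rails.

```bash
python3 - <<'E'
from h import *
W=dict(np.load("w2.npz")); X,ok=cloud(W)
hsv=cv2.cvtColor(W["frame"],cv2.COLOR_RGB2HSV)
m=np.zeros((480,640),bool); m[190:330,215:440]=1; m&=ok&(hsv[...,1]<60)&(X[...,2]>.06)&(X[...,2]<.12)
q=X[m]; 
for i in range(3):
    c=np.median(q,0); n=np.linalg.svd(q-c,full_matrices=False)[2][2]; d=(q-c)@n; q=q[abs(d-np.median(d))<.002]
n*=np.sign(n[2]); y=np.radians(-62.2); ex=np.array([np.cos(y),np.sin(y),0]); ey=np.array([-ex[1],ex[0],0])
print("plate pts",len(q),q.mean(0),"normal tilt along x,y deg",np.degrees([n@ex,n@ey]))
O=np.array([.6728,-.0988,0]); P=np.stack([(q-O)@ex,(q-O)@ey],1)*1000
r=cv2.minAreaRect(P.astype(np.float32)); print("plate in press frame",r,P.min(0),P.max(0))
# rails
for nme in ("top0","side0"):
    p=dict(np.load(nme+".npz")); X,ok=cloud(p); q=X[ok]; L=np.stack([(q-O)@ex,(q-O)@ey,q[:,2]],1)*1000
    s=L[(abs(L[:,1])<75)&(L[:,0]>-40)&(L[:,0]<40)&(L[:,2]>60)&(L[:,2]<76)]
    for sg in (1,-1):
        k=s[s[:,1]*sg>20]; 
        if len(k): print(nme,"rail",sg,len(k),np.percentile(k,[2,98],0).round(1).tolist(), "top z",np.median(k[:,2]).round(1))
    k=L[(L[:,2]>160)&(L[:,2]<300)&(L[:,0]<10)&(abs(L[:,1])<33)]; print(" head front x",np.percentile(k[:,0],[1,5,20]).round(1))
    k=L[(abs(L[:,2]-50)<4)&(L[:,0]<-70)&(L[:,0]>-150)&(abs(L[:,1])<72)]; print(" table front",np.percentile(k[:,0],[.5,2]).round(1),"y",np.percentile(k[:,1],[.5,99.5]).round(1),"z",np.median(k[:,2]), cv2.minAreaRect(k[:,:2].astype(np.float32)))
E
```

```text
plate pts 17550 [0.57989138 0.07339527 0.08837965] normal tilt along x,y deg [-0.33997259  0.02591759]
plate in press frame ((-181.756591796875, -1.56866455078125), (78.0560531616211, 83.75587463378906), 0.7862780094146729) [-220.59527959  -43.59059588] [-142.26676287   40.15781096]
top0 rail 1 15 [[-38.3, 46.1, 62.3], [-22.4, 58.0, 74.1]] top z 64.6
top0 rail -1 191 [[-35.7, -57.9, 61.7], [37.0, -36.9, 75.1]] top z 68.9
 head front x [-53.  -51.  -47.7]
 table front [-141.7 -140.1] y [-61.  60.] z 50.12514864779756 ((-106.08259582519531, -0.49401092529296875), (122.24475860595703, 72.01234436035156), 89.91305541992188)
side0 rail 1 144 [[-36.9, 36.4, 60.8], [39.6, 58.6, 75.2]] top z 68.4
side0 rail -1 135 [[-38.5, -56.9, 60.7], [37.4, -34.9, 75.1]] top z 69.0
 head front x [-55.3 -52.6 -49. ]
 table front [-144.6 -142.6] y [-59.4  62.6] z 50.087771766651755 ((-108.25395202636719, 1.4386405944824219), (76.32112884521484, 123.07205200195312), 0.09034261107444763)
```

Call:
{"op": "step_arm", "data": {
  "rows": [
    [0.0017,0.0009,-0.006,0,0,-0.7,0],
    [0,0,-0.008,0,0,0,0],
    [0,0,-0.008,0,0,0,0],
    [0,0,-0.003,0,0,0,0],
    [0,0,-0.001,0,0,0,0],
    [0,0,-0.0015,0,0,0,0],
    [0,0,0,0,0,0,0],
    [0,0,0,0,0,0,0]
  ]
}}

```text
time: 8.97
position: [0.5903, 0.06, 0.077]
ee_rot: [179.9, 35.1, 117.1]
contact_force: [0.6, 0.0, -4.4]
opening: 0.0131
gripper_force: 58.9
```

```bash
cat > pl.py <<'E'
from h import *
from plant import *
y=np.radians(-62.2); ex=np.array([np.cos(y),np.sin(y),0]); ey=np.array([-ex[1],ex[0],0]); O=np.array([.6728,-.0988,0])
def plate():
    W,o=wrist(get_obs,get_image); X,ok=cloud(W); hsv=cv2.cvtColor(W["frame"],cv2.COLOR_RGB2HSV)
    m=np.zeros((480,640),bool); m[190:330,215:440]=1; m&=ok&(hsv[...,1]<60)&(X[...,2]>.055)&(X[...,2]<.12); q=X[m]
    for i in range(3):
        c=np.median(q,0); n=np.linalg.svd(q-c,full_matrices=False)[2][2]; d=(q-c)@n; q=q[abs(d-np.median(d))<.002]
    n*=np.sign(n[2]); P=np.stack([(q-O)@ex,(q-O)@ey],1)*1000; r=cv2.minAreaRect(P.astype(np.float32))
    print("top z",q[:,2].mean(),"tilt x,y",np.degrees([n@ex,n@ey]).round(2),"centre y",r[0],r[1],"ang",r[2],"rear x",P[:,0].min(), "TCP press",((o["position"]-O)@ex).round(4),((o["position"]-O)@ey).round(4),o["position"],o["ee_rot"])
    return W,o
E
python3 -c "
from pl import *
plate()"
```

```text
top z 0.06114989501160569 tilt x,y [-0.21  0.01] centre y (-174.57911682128906, 0.612030029296875) (83.47220611572266, 95.81527709960938) ang 89.5794448852539 rear x -222.5725783289513 TCP press -0.1789 0.0011 [0.5903306  0.05996643 0.07696565] [179.89394376  35.07649211 117.14549479]
```

Call:
{"op": "step_arm", "data": {
  "rows": [
    [0.0047,-0.0088,0,0,0,0.4,0],
    [0.0047,-0.0088,0,0,0,0,0],
    [0.0047,-0.0088,0,0,0,0,0],
    [0.0046,-0.0089,0,0,0,0,0],
    [0.0046,-0.0088,0,0,0,0,0],
    [0.0023,-0.0044,0,0,0,0,0],
    [0,0,0,0,0,0,0]
  ]
}}

```text
time: 9.6
position: [0.6163, 0.0096, 0.0769]
ee_rot: [179.9, 35.1, 117.4]
contact_force: [0.1, -0.8, -5.0]
opening: 0.0133
gripper_force: 58.9
```

Call:
{"op": "step_arm", "data": {
  "rows": [
    [0.0028,-0.0053,0,0,0,0,0],
    [0.0028,-0.0053,0,0,0,0,0],
    [0.0028,-0.0053,0,0,0,0,0],
    [0.0028,-0.0053,0,0,0,0,0],
    [0.0028,-0.0053,0,0,0,0,0],
    [0.0028,-0.0053,0,0,0,0,0],
    [0.0028,-0.0053,0,0,0,0,0],
    [0,0,0,0,0,0,0]
  ]
}}

```text
time: 10.27
position: [0.6358, -0.0273, 0.0769]
ee_rot: [179.9, 35.1, 117.5]
contact_force: [-0.5, 0.6, -3.6]
opening: 0.0131
gripper_force: 58.9
```

```bash
python3 -c "
from pl import *
plate(); print(get_obs()['contact_force'])"
```

```text
top z 0.06107771364036685 tilt x,y [-0.37  0.02] centre y (-74.9404525756836, 0.4471244812011719) (115.81141662597656, 98.1385269165039) ang 89.58158874511719 rear x -124.01540328074863 TCP press -0.0805 0.0006 [ 0.63583065 -0.02731907  0.07687542] [179.92330727  35.11475684 117.46855895]
[-0.60814919  0.12521865 -4.38632811]
```

Call:
{"op": "step_arm", "data": {
  "rows": [
    [0.0022,-0.0042,0,0,0,0,0],
    [0.0022,-0.0042,0,0,0,0,0],
    [0.0022,-0.0042,0,0,0,0,0],
    [0.0022,-0.0042,0,0,0,0,0],
    [0.0022,-0.0042,0,0,0,0,0],
    [0.0005,-0.0009,0,0,0,0,0],
    [0.0005,-0.0009,0,0,0,0,0],
    [0.0005,-0.0009,0,0,0,0,0],
    [0,0,0,0,0,0,0]
  ]
}}

```text
time: 11.07
position: [0.648, -0.0494, 0.0768]
ee_rot: [179.9, 35.1, 117.6]
contact_force: [0.3, -0.8, -5.1]
opening: 0.0134
gripper_force: 58.9
```

Call:
{"op": "step_arm", "data": {
  "rows": [
    [0.0005,-0.0009,-0.0005,0,0,0,0],
    [0.0005,-0.0009,0,0,0,0,0],
    [0.0005,-0.0009,0,0,0,0,0],
    [0.0005,-0.0009,0,0,0,0,0],
    [0,0,0,0,0,0,0]
  ]
}}

```text
time: 11.48
position: [0.6491, -0.0511, 0.076]
ee_rot: [179.9, 35.0, 117.7]
contact_force: [-12.1, 10.9, 4.3]
opening: 0.0132
gripper_force: 61.4
```

Call:
{"op": "step_arm", "data": {
  "rows": [
    [0.0005,-0.0009,-0.0005,0,0,0,0],
    [0,0,-0.0005,0,0,0,0],
    [0,0,0,0,0,0,0],
    [0,0,0,0,0,0,0],
    [0,0,0,0,0,0,0],
    [0,0,0,0,0,0,0]
  ]
}}

```text
time: 11.98
position: [0.6492, -0.051, 0.0758]
ee_rot: [179.9, 35.0, 117.7]
contact_force: [-27.4, 17.6, 21.8]
opening: 0.0138
gripper_force: 64.6
```

```bash
python3 -c "
from pl import *
plate(); print(get_obs()['contact_force'],get_obs()['joint_pos'].round(0))"
```

```text
top z 0.06006960074364038 tilt x,y [-0.95 -0.11] centre y (-59.08250045776367, -1.5736885070800781) (81.43743896484375, 101.43385314941406) ang 6.678431987762451 rear x -96.97470268972161 TCP press -0.0533 0.0014 [ 0.64916013 -0.05099917  0.07582561] [179.94190996  34.97607991 117.69321068]
[-28.72107519  18.12470912  22.21185493] [  5.  37. -25. 107.  68.  54. -36.]
```

Call:
{"op": "step_arm", "data": {
  "rows": [
    [-0.0008,-0.0004,0.0007,0,0,0,0],
    [-0.0005,-0.0003,0,0,0,0,0],
    [0,0,0,0,0,0,0],
    [0.0005,-0.0009,0,0,0,0,0],
    [0,0,0,0,0,0,0],
    [0,0,0,0,0,0,0]
  ]
}}

```text
time: 12.53
position: [0.6488, -0.0513, 0.0759]
ee_rot: [179.9, 34.9, 117.8]
contact_force: [-20.3, 21.6, 11.4]
opening: 0.0129
gripper_force: 63.3
```

```bash
python3 - <<'E'
from pl import *
W,o=plate(); f=o["contact_force"]; print(f@ex,f@ey,f[2])
for n in ("top","side"):
    p=get_image(n); X,ok=cloud(p); hsv=cv2.cvtColor(p["frame"],cv2.COLOR_RGB2HSV); q=X[ok]; h=hsv[ok]
    L=np.stack([(q-O)@ex,(q-O)@ey,q[:,2]],1)*1000
    k=L[(abs(L[:,2]-60)<4)&(abs(L[:,1])<36)&(L[:,0]<-35)&(L[:,0]>-110)&(h[:,1]<60)]; print(n,"rear",len(k),k.min(0) if len(k) else 0)
    cv2.imwrite(f"pics/{n}3.png",cv2.resize(p["frame"][110:290,230:430] if n=="side" else p["frame"][120:250,300:450],None,fx=4 if n=="top" else 3,fy=4 if n=="top" else 3)[:,:,::-1])
    d=L[(abs(L[:,2]-94)<3)&(abs(L[:,1])<40)&(abs(L[:,0])<40)]; print(" disc",len(d),d.min(0),d.max(0)) if len(d) else 0
E
```

```text
top z 0.06012431867146439 tilt x,y [-0.91 -0.09] centre y (-59.630489349365234, -1.1759414672851562) (77.98006439208984, 102.71793365478516) ang 4.201322078704834 rear x -96.74338080107036 TCP press -0.0532 0.0009 [ 0.64880651 -0.05132381  0.07587436] [179.86510949  34.87186948 117.77227756]
-28.602753261890815 -7.9187215420571695 11.436303868507261
top rear 109 [-63.51503881 -35.68165866  56.00826771]
side rear 170 [-109.72272976  -35.95625299   56.03119871]
 disc 2 [-19.00146389  22.9933721   91.4497749 ] [-9.00845847 23.22275378 92.5935829 ]
```

View pics/side3.png

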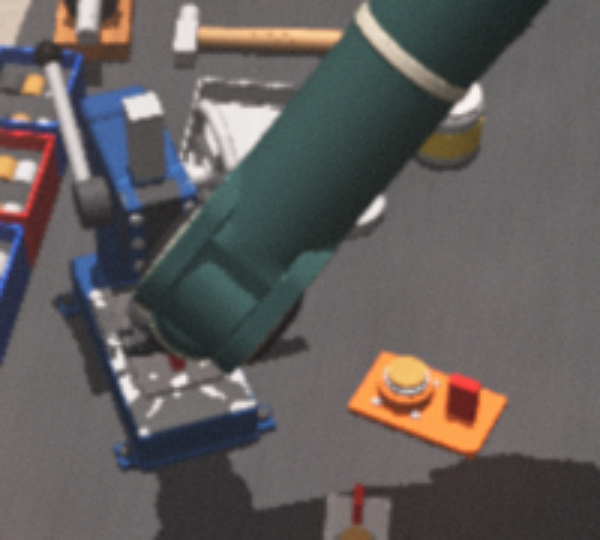

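Call:
{"op": "step_arm", "data": {
  "rows": [
    [0,0,0,0,0,0,0.03],
    [0,0,0,0,0,0,0.05],
    [0,0,0,0,0,0,0.05],
    [0,0,0,0,0,0,0.05],
    [-0.004,0.0076,0.0123,0,0,0,0.05],
    [-0.008,0.0152,0.0246,0,0,0,0.05],
    [-0.008,0.0152,0.0246,0,0,0,0.05],
    [-0.008,0.0152,0.0246,0,0,0,0.05],
    [-0.008,0.0152,0.0246,0,0,0,0.05],
    [-0.008,0.0152,0.0246,0,0,0,0.05],
    [-0.01,0.02,0.01,0,0,0,0.05],
    [-0.01,0.02,0.01,0,0,0,0.05],
    [0,0,0,0,0,0,0.05]
  ]
}}

```text
time: 13.77
position: [0.5846, 0.0733, 0.2344]
ee_rot: [179.6, 35.0, 117.7]
contact_force: [0.4, 0.2, -0.9]
opening: 0.0501
gripper_force: 0.0
```

```bash
python3 - <<'E'
from pl import *
W,o=wrist(get_obs,get_image); print(o["position"],o["ee_rot"],np.round(o["joint_pos"]))
S=get_image("side"); T=get_image("top")
for n,p in (("w",W),("s",S),("t",T)):
    np.savez(n+"4.npz",**p); X,ok=cloud(p); hsv=cv2.cvtColor(p["frame"],cv2.COLOR_RGB2HSV)
    L=np.stack([(X-O)@ex,(X-O)@ey,X[...,2]],-1)*1000; a=ok&(abs(L[...,1])<36)&(L[...,0]<40)&(L[...,0]>-145)
    k=L[a&(abs(L[...,2]-60)<3.)&(L[...,0]<-40)]; 
    if len(k): print(n,"rear",len(k),np.percentile(k[:,0],[1,3,10]))
    k=L[a&(hsv[...,1]>150)&((hsv[...,0]<8)|(hsv[...,0]>172))&(L[...,2]>70)]
    if len(k): print(n,"lug",len(k),np.percentile(k,[2,50,98],0).round(1).tolist())
    k=L[a&(abs(L[...,2]-50)<4)&(L[...,0]<-105)]; 
    if len(k): print(n,"front",np.percentile(k[:,0],[1,3,10]))
    for l in ("hub","crank_grip"): print(n,l,[(np.round(d["at"]).tolist(),round(d["score"],2)) for d in spot_point(p,l)[:2]])
cv2.imwrite("pics/m4.png",np.hstack([cv2.resize(W["frame"],(400,300)),cv2.resize(S["frame"][110:260,220:420],(400,300))])[:,:,::-1])
E
```

```text
[0.58455635 0.07332902 0.23443367] [179.64709149  35.02852904 117.71804114] [ -0.  23. -34. 105.  52.  69. -30.]
w rear 3095 [-95.47258001 -95.02679579 -93.64062783]
w lug 873 [[-78.9, -6.0, 71.4], [-77.2, -0.0, 102.4], [-50.9, 6.7, 111.1]]
w front [-139.40244505 -138.92379663 -137.65324865]
w hub [([408.0, 234.0], 0.98), ([234.0, 322.0], 0.25)]
w crank_grip [([335.0, 173.0], 0.64)]
s rear 181 [-133.51634482 -124.22765815  -97.2629496 ]
s lug 13 [[-83.5, -1.7, 70.2], [-78.8, 2.9, 82.0], [-77.6, 7.4, 91.4]]
s front [-142.3293667  -141.46722781 -139.51456528]
s hub [([166.0, 296.0], 0.79)]
s crank_grip []
t rear 280 [-104.93757222  -96.36031534  -92.4763709 ]
t lug 52 [[-80.0, -7.1, 78.9], [-66.2, -3.1, 108.7], [-51.0, 3.3, 115.1]]
t front [-141.36513282 -140.70257676 -137.76788499]
t hub [([201.0, 398.0], 0.94)]
t crank_grip [([227.0, 389.0], 0.76), ([243.0, 448.0], 0.33)]
```

View pics/m4.png

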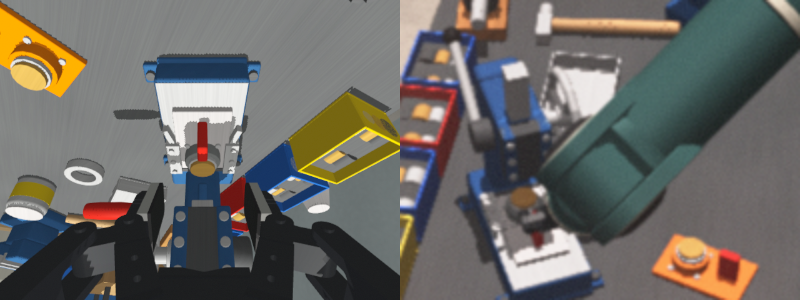

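Wrist view (left half): the plate is in the guides, disc near the head (200,163), grip upright (203,140), table front edge at (200,80). Plate rear to table front measures 44 mm against 45 nominal, so the plate is home. Red crank at (105,212). Next: the handwheel.

Call:
{"op": "step_arm", "data": {
  "rows": [
    [-0.019,-0.007,0.0143,5.16,2.72,0,0.06],
    [-0.019,-0.007,0.0143,5.16,2.72,0,0.06],
    [-0.019,-0.007,0.0143,5.16,2.72,0,0.06],
    [-0.019,-0.007,0.0143,5.16,2.72,0,0.06],
    [-0.019,-0.007,0.0143,5.16,2.72,0,0.06],
    [-0.019,-0.007,0.0143,5.16,2.72,0,0.06],
    [-0.001,-0.0177,0,0,0,-6.5,0.06],
    [-0.001,-0.0177,0,0,0,-6.5,0.06],
    [-0.001,-0.0177,0,0,0,-6.5,0.06],
    [-0.001,-0.0177,0,0,0,-6.5,0.06],
    [-0.001,-0.0177,0,0,0,-6.5,0.06],
    [-0.001,-0.0177,0,0,0,-6.5,0.06],
    [-0.001,-0.0177,0,0,0,-6.5,0.06],
    [-0.001,-0.0177,0,0,0,-6.5,0.06],
    [-0.001,-0.0177,0,0,0,-6.5,0.06],
    [-0.001,-0.0177,0,0,0,-6.5,0.06],
    [-0.001,-0.0177,0,0,0,-6.5,0.06],
    [-0.001,-0.0177,0,0,0,-6.5,0.06],
    [-0.001,-0.0177,0,0,0,-6.5,0.06],
    [0,0,0,0,0,0,0.06]
  ]
}}

```text
time: 15.88
position: [0.4578, -0.2074, 0.3167]
ee_rot: [-179.9, 0.1, 32.4]
contact_force: [0.7, -1.2, -1.1]
opening: 0.0598
gripper_force: 0.0
```

```bash
python3 - <<'E'
from pl import *
from scipy.optimize import least_squares
o=get_obs(); print(np.round(o["joint_pos"]))
for n in ("top0","side0","w4","s4"):
    p=dict(np.load(n+".npz")); X,ok=cloud(p); hsv=cv2.cvtColor(p["frame"],cv2.COLOR_RGB2HSV)
    L=np.stack([(X-O)@ex,(X-O)@ey,X[...,2]],-1)*1000
    k=L[ok&(hsv[...,1]>140)&((hsv[...,0]<8)|(hsv[...,0]>172))&(L[...,1]<-80)&(L[...,1]>-175)&(L[...,2]>110)&(L[...,2]<300)&(abs(L[...,0])<110)]
    if len(k)<10: continue
    r=least_squares(lambda c:np.hypot(k[:,0]-c[0],k[:,2]-c[1])-12,[k[:,0].mean(),k[:,2].mean()-8],loss="soft_l1").x
    print(n,len(k),"crank x,z",r.round(1),"y",np.percentile(k[:,1],[1,99]).round(1),"R",np.hypot(r[0]-24,r[1]-215),"theta",np.arctan2(-(r[0]-24),r[1]-215))
    g=L[ok&(hsv[...,1]<70)&(hsv[...,2]>90)&(L[...,1]<-66)&(L[...,1]>-88)&(abs(L[...,0]-24)<90)&(abs(L[...,2]-215)<90)]
    if len(g): print("  wheel",len(g),np.percentile(g,[1,99],0).round(1).tolist())
E
```

```text
[ 40.   8. -21. 103.   3.  70. -40.]
top0 193 crank x,z [-10.9 165. ] y [-160.9  -95.9] R 60.92296432889028 theta 2.532290238034566
  wheel 394 [[-47.6, -87.5, 158.4], [86.1, -67.0, 290.1]]
side0 144 crank x,z [ -9.7 165.5] y [-160.3  -92.7] R 59.9228425533331 theta 2.543387063165481
  wheel 391 [[-46.4, -83.7, 152.4], [87.4, -66.6, 288.3]]
w4 1841 crank x,z [ -8.3 165.4] y [-159.2  -99.2] R 59.18515000823076 theta 2.5643608305478156
  wheel 117 [[65.8, -72.6, 168.7], [88.1, -68.8, 220.8]]
```

Call:
{"op": "step_arm", "data": {
  "rows": [
    [0.0032,0.0018,-0.0052,0,0,-4.6,0.06],
    [0.0032,0.0018,-0.0052,2.33,-4.42,0,0.06],
    [0.0032,0.0018,-0.0052,2.33,-4.42,0,0.06],
    [0.0032,0.0018,-0.0052,2.33,-4.42,0,0.06],
    [0.0032,0.0018,-0.0052,2.33,-4.42,0,0.06],
    [0.0032,0.0018,-0.0052,2.33,-4.42,0,0.06],
    [0.0032,0.0018,-0.0052,2.33,-4.42,0,0.06],
    [0,0,0,2.33,-4.42,0,0.06],
    [0,0,0,0,0,0,0.06],
    [0,0,0,0,0,0,0.06]
  ]
}}

```text
time: 16.72
position: [0.4803, -0.1918, 0.2803]
ee_rot: [179.6, -34.8, 28.5]
contact_force: [-0.5, 0.7, -0.2]
opening: 0.0598
gripper_force: 0.0
```

```bash
cat >> pl.py <<'E'
def wantc(lean=35):
    s,c=np.sin(np.radians(lean)),np.cos(np.radians(lean)); k=np.array([0,0,1.]); z=s*ey-c*k; return Rn.from_matrix(np.stack([np.cross(ex,z),ex,z],1))
def Gp(x,y,z): return O+ex*x/1000+ey*y/1000+np.array([0,0,z/1000])
E
python3 - <<'E'
from pl import *
from scipy.optimize import least_squares
p,o=wrist(get_obs,get_image); print(o["position"],o["ee_rot"],np.round(o["joint_pos"]))
X,ok=cloud(p); hsv=cv2.cvtColor(p["frame"],cv2.COLOR_RGB2HSV)
L=np.stack([(X-O)@ex,(X-O)@ey,X[...,2]],-1)*1000
k=L[ok&(hsv[...,1]>140)&((hsv[...,0]<8)|(hsv[...,0]>172))&(L[...,1]<-80)&(L[...,1]>-175)&(L[...,2]>110)&(L[...,2]<300)&(abs(L[...,0])<110)]
if len(k):
    r=least_squares(lambda c:np.hypot(k[:,0]-c[0],k[:,2]-c[1])-12,[-10,165],loss="soft_l1").x; print(len(k),r,np.percentile(k[:,1],[1,99]))
Rw=wantc(); delta(o,Gp(-9.5,-134,165.3)-.07*Rw.as_matrix()[:,2],Rw)
E
```

```text
[ 0.48034815 -0.19180892  0.28028348] [179.62559641 -34.76199441  28.54908029] [ 54.   4. -18. 119. -41.  48.  -0.]
2818 [ -9.02137665 163.85232137] [-162.45863427  -93.52544245]
move [ 0.034   0.0202 -0.0576] turn [ 0.38 -0.06 -0.53]
```

Call:
{"op": "step_arm", "data": {
  "rows": [
    [0.0114,0.0067,-0.0194,0.13,0,-0.18,0.06],
    [0.0114,0.0067,-0.0194,0.13,0,-0.18,0.06],
    [0.0114,0.0067,-0.0194,0.13,0,-0.18,0.06],
    [0.009,0.0048,-0.0147,0,0,0,0.06],
    [0.009,0.0048,-0.0147,0,0,0,0.06],
    [0.009,0.0048,-0.0147,0,0,0,0.06],
    [0.009,0.0048,-0.0147,0,0,0,0.06],
    [0.009,0.0048,-0.0147,0,0,0,0.06],
    [0,0,0,0,0,0,0.06],
    [0,0,0,0,0,0,0.06]
  ]
}}

```text
time: 17.6
position: [0.5609, -0.1461, 0.1492]
ee_rot: [-180.0, -35.1, 28.0]
contact_force: [0.2, -1.2, 0.4]
opening: 0.0598
gripper_force: 0.0
```

Call:
{"op": "step_arm", "data": {
  "rows": [
    [0,0,0,0,0,0,0.02],
    [0,0,0,0,0,0,0.01],
    [0,0,0,0,0,0,0.0],
    [0,0,0,0,0,0,0.0],
    [0,0,0,0,0,0,0.0]
  ]
}}

```text
time: 18.02
position: [0.5603, -0.1479, 0.1496]
ee_rot: [179.9, -35.1, 27.9]
contact_force: [-4.0, -1.8, 5.0]
opening: 0.0223
gripper_force: 58.7
```

```bash
cat >> pl.py <<'E'
def arc(t0,dt,n,r=.060):
    c=lambda t: r*(-np.sin(t)*ex+np.cos(t)*np.array([0,0,1])); acc=np.zeros(3)
    for i in range(1,n+1):
        d=(c(t0+i*dt)-c(t0)-acc).round(4); acc+=d; print(d.tolist())
E
python3 -c "
from pl import *
arc(2.545,.15,12)"
```

```text
[0.0036, -0.0069, -0.0045]
[0.0039, -0.0074, -0.0032]
[0.0041, -0.0078, -0.002]
[0.0042, -0.0079, -0.0007]
[0.0042, -0.0079, 0.0007]
[0.0041, -0.0078, 0.0021]
[0.0039, -0.0074, 0.0033]
[0.0036, -0.0068, 0.0045]
[0.0033, -0.0062, 0.0057]
[0.0028, -0.0054, 0.0066]
[0.0023, -0.0044, 0.0075]
[0.0018, -0.0035, 0.0081]
```

Call:
{"op": "step_arm", "data": {
  "rows": [
    [0.0036,-0.0069,-0.0045,0,0,0,0],
    [0.0039,-0.0074,-0.0032,0,0,0,0],
    [0.0041,-0.0078,-0.002,0,0,0,0],
    [0.0042,-0.0079,-0.0007,0,0,0,0],
    [0,0,0,0,0,0,0]
  ]
}}

```text
time: 18.43
position: [0.5776, -0.1804, 0.1404]
ee_rot: [179.7, -35.2, 27.8]
contact_force: [-6.3, -7.7, 19.7]
opening: 0.0222
gripper_force: 60.8
```

```bash
python3 - <<'E'
from pl import *
o=get_obs(); f=o["contact_force"]; print("f",(f@ex).round(1),(f@ey).round(1),f[2].round(1)); off=.019*wantc().as_matrix()[:,2]
q=o["position"]-off-O; print("grasp press",q@ex*1000,q@ey*1000,q[2]*1000,np.round(o["joint_pos"]),o["time"])
E
```

```text
f 3.9 -9.2 19.7
grasp press 27.809933700321793 -133.18589661725088 155.91823475159052 [ 47.  24. -23. 117. -46.  27.   5.] 18.4333
```

Call:
{"op": "step_arm", "data": {
  "rows": [
    [0.0042,-0.0079,0.0019,0,0,0,0],
    [0.0041,-0.0078,0.0021,0,0,0,0],
    [0.0039,-0.0074,0.0033,0,0,0,0],
    [0.0036,-0.0068,0.0045,0,0,0,0],
    [0.0033,-0.0062,0.0057,0,0,0,0],
    [0.0028,-0.0054,0.0066,0,0,0,0],
    [0.0023,-0.0044,0.0075,0,0,0,0],
    [0,0,0,0,0,0,0]
  ]
}}

```text
time: 19.1
position: [0.5999, -0.2226, 0.1712]
ee_rot: [-179.9, -35.1, 27.9]
contact_force: [-14.1, 6.0, 12.1]
opening: 0.0227
gripper_force: 60.2
```

```bash
cat >> pl.py <<'E'
def st():
    o=get_obs(); f=o["contact_force"]; off=.019*wantc().as_matrix()[:,2]; q=(o["position"]-off-O)*1000; x,z=q@ex-24,q[2]-215; th=np.arctan2(-x,z)%(2*np.pi)
    er=np.array([-np.sin(th),np.cos(th)]); et=np.array([-np.cos(th),-np.sin(th)]); F=np.array([f@ex,f[2]])
    print("press",(q@ex).round(1),(q@ey).round(1),q[2].round(1),"r",np.hypot(x,z).round(1),"th",th.round(3),"Frad",(F@er).round(1),"Ftan",(F@et).round(1),"Fy",(f@ey).round(1),"t",o["time"],"rot",o["ee_rot"].round(1),"j",np.round(o["joint_pos"]),"open",o["opening"])
E
python3 -c "
from pl import *
st()
arc(4.195,.15,16)"
```

```text
press 75.5 -133.1 186.7 r 58.7 th 4.21 Frad -16.2 Ftan 4.9 Fy -9.7 t 19.1 rot [-179.9  -35.1   27.9] j [ 46.  25. -19. 110. -41.  34.   1.] open 0.02274769780477953
[0.0018, -0.0034, 0.0081]
[0.0012, -0.0023, 0.0086]
[0.0006, -0.0011, 0.0089]
[-0.0, 0.0, 0.009]
[-0.0007, 0.0013, 0.0089]
[-0.0013, 0.0024, 0.0086]
[-0.0018, 0.0035, 0.008]
[-0.0024, 0.0045, 0.0074]
[-0.0029, 0.0055, 0.0066]
[-0.0033, 0.0063, 0.0055]
[-0.0036, 0.0069, 0.0044]
[-0.004, 0.0074, 0.0032]
[-0.0041, 0.0078, 0.0019]
[-0.0042, 0.008, 0.0006]
[-0.0041, 0.0079, -0.0008]
[-0.0041, 0.0077, -0.0021]
```

Call:
{"op": "step_arm", "data": {
  "rows": [
    [0.0009,-0.0026,0.0087,0,0,0,0],
    [0.0012,-0.0023,0.0086,0,0,0,0],
    [0.0006,-0.0011,0.0089,0,0,0,0],
    [0,0,0.009,0,0,0,0],
    [-0.0007,0.0013,0.0089,0,0,0,0],
    [-0.0013,0.0024,0.0086,0,0,0,0],
    [-0.0018,0.0035,0.008,0,0,0,0],
    [0,0,0,0,0,0,0]
  ]
}}

```text
time: 19.77
position: [0.5988, -0.221, 0.2327]
ee_rot: [179.9, -35.1, 28.0]
contact_force: [-3.1, 4.9, 2.7]
opening: 0.0225
gripper_force: 61.6
```

```bash
python3 -c "
from pl import *
st()"
```

```text
press 73.6 -133.3 248.2 r 59.7 th 5.303 Frad -3.3 Ftan 5.4 Fy -0.4 t 19.7667 rot [179.9 -35.1  28. ] j [ 45.  19. -17. 108. -38.  40.  -5.] open 0.02252470960690185
```

Call:
{"op": "step_arm", "data": {
  "rows": [
    [-0.0024,0.0045,0.0074,0,0,0,0],
    [-0.0029,0.0055,0.0066,0,0,0,0],
    [-0.0033,0.0063,0.0055,0,0,0,0],
    [-0.0036,0.0069,0.0044,0,0,0,0],
    [-0.004,0.0074,0.0032,0,0,0,0],
    [-0.0041,0.0078,0.0019,0,0,0,0],
    [-0.0042,0.008,0.0006,0,0,0,0],
    [-0.0041,0.0079,-0.0008,0,0,0,0],
    [-0.0041,0.0077,-0.0021,0,0,0,0],
    [0,0,0,0,0,0,0]
  ]
}}

```text
time: 20.6
position: [0.5656, -0.1583, 0.2572]
ee_rot: [-180.0, -35.0, 27.9]
contact_force: [5.3, 6.0, -10.7]
opening: 0.0222
gripper_force: 60.3
```

```bash
python3 -c "
from pl import *
st()
arc(6.595,.15,18)"
```

```text
press 2.6 -133.5 272.8 r 61.6 th 0.355 Frad -9.1 Ftan 6.4 Fy 7.5 t 20.6 rot [-180.   -35.    27.9] j [ 43.  11. -18. 114. -40.  40.  -8.] open 0.02220043024281033
[-0.0039, 0.0074, -0.0034]
[-0.0036, 0.0068, -0.0046]
[-0.0032, 0.0062, -0.0057]
[-0.0028, 0.0053, -0.0067]
[-0.0024, 0.0044, -0.0075]
[-0.0017, 0.0033, -0.0081]
[-0.0012, 0.0022, -0.0087]
[-0.0005, 0.0011, -0.0089]
[0.0, -0.0001, -0.009]
[0.0007, -0.0013, -0.0088]
[0.0013, -0.0025, -0.0086]
[0.0019, -0.0036, -0.008]
[0.0024, -0.0046, -0.0073]
[0.0029, -0.0055, -0.0065]
[0.0034, -0.0063, -0.0055]
[0.0036, -0.007, -0.0044]
[0.004, -0.0074, -0.0031]
[0.0041, -0.0078, -0.0018]
```

Call:
{"op": "step_arm", "data": {
  "rows": [
    [-0.0039,0.0074,-0.0042,0,0,0,0],
    [-0.0036,0.0068,-0.0046,0,0,0,0],
    [-0.0032,0.0062,-0.0057,0,0,0,0],
    [-0.0028,0.0053,-0.0067,0,0,0,0],
    [-0.0024,0.0044,-0.0075,0,0,0,0],
    [-0.0017,0.0033,-0.0081,0,0,0,0],
    [-0.0012,0.0022,-0.0087,0,0,0,0],
    [-0.0005,0.0011,-0.0089,0,0,0,0],
    [0,-0.0001,-0.009,0,0,0,0],
    [0.0007,-0.0013,-0.0088,0,0,0,0],
    [0,0,0,0,0,0,0]
  ]
}}

```text
time: 21.52
position: [0.5481, -0.1252, 0.1836]
ee_rot: [-180.0, -35.1, 27.8]
contact_force: [8.5, -0.5, -5.5]
opening: 0.0227
gripper_force: 60.9
```

```bash
python3 -c "
from pl import *
st()"
```

```text
press -34.8 -133.5 199.2 r 60.9 th 1.834 Frad -2.8 Ftan 6.5 Fy 7.3 t 21.5167 rot [-180.   -35.1   27.8] j [ 44.  15. -22. 122. -47.  29.   0.] open 0.022732036997935703
```

Call:
{"op": "step_arm", "data": {
  "rows": [
    [0.0013,-0.0025,-0.0086,0,0,0,0],
    [0.0019,-0.0036,-0.008,0,0,0,0],
    [0.0024,-0.0046,-0.0073,0,0,0,0],
    [0.0029,-0.0055,-0.0065,0,0,0,0],
    [0.0034,-0.0063,-0.0055,0,0,0,0],
    [0.0036,-0.007,-0.0044,0,0,0,0],
    [0,0,0,0,0,0,0]
  ]
}}

```text
time: 22.1
position: [0.5648, -0.1568, 0.1445]
ee_rot: [179.9, -35.1, 27.8]
contact_force: [8.5, -4.7, 5.5]
opening: 0.0221
gripper_force: 62.0
```

```bash
python3 - <<'E'
from pl import *
st(); arc(9.06,.05,20)
S=get_image("side"); print([(np.round(d["at"]).tolist(),round(d["score"],2)) for d in spot_point(S,"ram")[:2]])
cv2.imwrite("pics/s5.png",cv2.resize(S["frame"][110:260,220:400],None,fx=4,fy=4,interpolation=cv2.INTER_CUBIC)[:,:,::-1])
X,ok=cloud(S); L=np.stack([(X-O)@ex,(X-O)@ey,X[...,2]],-1)*1000
k=L[ok&(abs(L[...,0])<12)&(abs(L[...,1])<12)&(L[...,2]>265)]; print("ram top z",len(k),np.median(k[:,2]) if len(k) else 0)
E
```

```text
press 0.9 -133.4 160.1 r 59.5 th 2.744 Frad -8.2 Ftan 5.4 Fy 5.3 t 22.1 rot [179.9 -35.1  27.8] j [ 46.  22. -22. 120. -49.  27.   6.] open 0.022120441139787207
[0.0013, -0.0025, -0.001]
[0.0014, -0.0025, -0.0009]
[0.0013, -0.0026, -0.0007]
[0.0014, -0.0026, -0.0005]
[0.0014, -0.0027, -0.0005]
[0.0014, -0.0026, -0.0002]
[0.0014, -0.0026, -0.0001]
[0.0014, -0.0027, -0.0]
[0.0014, -0.0027, 0.0002]
[0.0014, -0.0026, 0.0003]
[0.0013, -0.0026, 0.0005]
[0.0014, -0.0026, 0.0006]
[0.0014, -0.0026, 0.0008]
[0.0013, -0.0025, 0.0009]
[0.0013, -0.0025, 0.001]
[0.0013, -0.0024, 0.0012]
[0.0012, -0.0024, 0.0014]
[0.0013, -0.0023, 0.0014]
[0.0011, -0.0023, 0.0016]
[0.0012, -0.0021, 0.0018]
[([206.0, 281.0], 0.85)]
ram top z 60 288.48247166822193
```

View pics/s5.png

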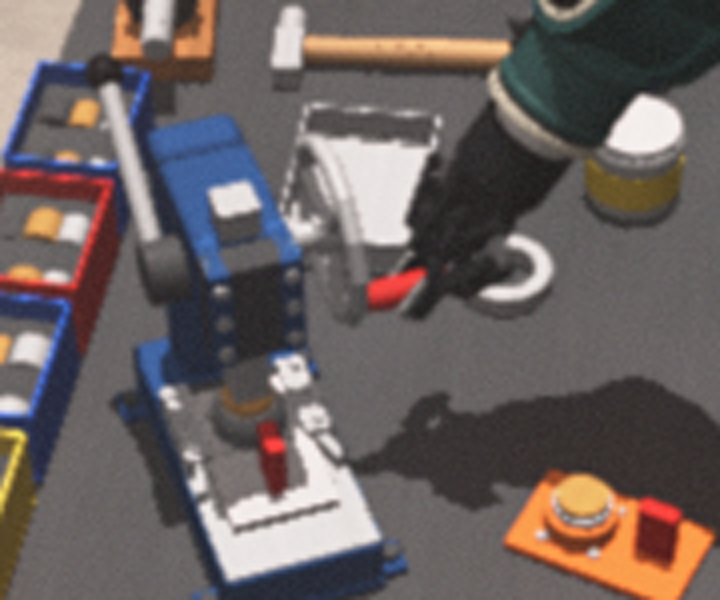

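The side view shows the ram (245,375) a few mm above the disc (248,405). The plate is home with its grip at (273,458), and the fingers are on the red handle (400,290). About 5 mm of ram travel is left.

Call:
{"op": "step_arm", "data": {
  "rows": [
    [0.0013,-0.0025,-0.0004,0,0,0,0],
    [0.0014,-0.0025,-0.0009,0,0,0,0],
    [0.0013,-0.0026,-0.0007,0,0,0,0],
    [0.0014,-0.0026,-0.0005,0,0,0,0],
    [0.0014,-0.0027,-0.0005,0,0,0,0],
    [0.0014,-0.0026,-0.0002,0,0,0,0],
    [0.0014,-0.0026,-0.0001,0,0,0,0],
    [0.0014,-0.0027,0,0,0,0,0],
    [0,0,0,0,0,0,0]
  ]
}}

```text
time: 22.95
position: [0.5743, -0.1748, 0.1407]
ee_rot: [-179.9, -35.1, 27.8]
contact_force: [8.3, 2.6, -4.9]
opening: 0.0223
gripper_force: 61.0
```

```bash
python3 -c "
from pl import *
st()"
```

```text
press 21.3 -133.5 156.3 r 58.8 th 3.096 Frad 4.9 Ftan 1.8 Fy 8.6 t 22.95 rot [-179.9  -35.1   27.8] j [ 46.  24. -21. 117. -48.  28.   6.] open 0.02234669318551296
```

Call:
{"op": "step_arm", "data": {
  "rows": [
    [0.0014,-0.0027,0.0002,0,0,0,0],
    [0.0014,-0.0026,0.0003,0,0,0,0],
    [0.0013,-0.0026,0.0005,0,0,0,0],
    [0,0,0,0,0,0,0]
  ]
}}

```text
time: 23.28
position: [0.5782, -0.1823, 0.1412]
ee_rot: [-179.9, -35.0, 27.8]
contact_force: [11.7, 4.1, -12.2]
opening: 0.0226
gripper_force: 60.1
```

```bash
python3 -c "
from pl import *
st()"
```

```text
press 29.8 -133.5 156.8 r 58.5 th 3.241 Frad 12.4 Ftan 0.6 Fy 12.3 t 23.2833 rot [-179.9  -35.    27.8] j [ 46.  24. -20. 116. -47.  29.   6.] open 0.022625712700050545
```

Call:
{"op": "step_arm", "data": {
  "rows": [
    [0.0012,-0.0013,-0.0003,0,0,0,0],
    [0.0008,-0.0015,0.0003,0,0,0,0],
    [0,0,0,0,0,0,0]
  ]
}}

```text
time: 23.53
position: [0.5801, -0.1858, 0.1418]
ee_rot: [-179.9, -35.0, 27.8]
contact_force: [6.1, 1.7, -9.6]
opening: 0.0222
gripper_force: 61.0
```

```bash
cat >> pl.py <<'E'
def ramz():
    S=get_image("side"); X,ok=cloud(S); L=np.stack([(X-O)@ex,(X-O)@ey,X[...,2]],-1)*1000
    k=L[ok&(abs(L[...,0])<12)&(abs(L[...,1])<12)&(L[...,2]>265)]; print("ram top z",len(k),np.median(k[:,2]).round(2))
E
python3 -c "
from pl import *
st();ramz()"
```

```text
press 33.8 -133.5 157.4 r 58.5 th 3.309 Frad 9.7 Ftan -0.3 Fy 6.2 t 23.5333 rot [-179.9  -35.    27.8] j [ 46.  24. -20. 116. -47.  29.   6.] open 0.022188028459053155
ram top z 51 285.42
```

Call:
{"op": "step_arm", "data": {
  "rows": [
    [0.0008,-0.0016,0,0,0,0,0],
    [0.0008,-0.0016,0.0003,0,0,0,0],
    [0,0,0,0,0,0,0]
  ]
}}

```text
time: 23.83
position: [0.582, -0.1892, 0.1426]
ee_rot: [-180.0, -35.1, 27.8]
contact_force: [6.1, 2.4, -9.0]
opening: 0.0223
gripper_force: 61.1
```

```bash
python3 -c "
from pl import *
st()"
```

```text
press 37.6 -133.4 158.2 r 58.4 th 3.377 Frad 9.0 Ftan -1.4 Fy 6.5 t 23.8333 rot [-180.   -35.1   27.8] j [ 46.  24. -20. 115. -46.  29.   6.] open 0.02228211508839932
```

Call:
{"op": "step_arm", "data": {
  "rows": [
    [0.0008,-0.0015,0.0003,0,0,0,0],
    [0,0,0,0,0,0,0]
  ]
}}

```text
time: 24.0
position: [0.5828, -0.1907, 0.1431]
ee_rot: [180.0, -35.1, 27.8]
contact_force: [4.7, 1.0, -8.8]
opening: 0.0224
gripper_force: 61.1
```

```bash
python3 -c "
from pl import *
st()"
```

```text
press 39.3 -133.4 158.6 r 58.4 th 3.407 Frad 8.8 Ftan -1.0 Fy 4.6 t 24.0 rot [180.  -35.1  27.8] j [ 46.  24. -20. 115. -46.  29.   5.] open 0.022358633660570382
```

Call:
{"op": "step_arm", "data": {
  "rows": [
    [0.0005,-0.001,0.0003,0,0,0,0],
    [0.0005,-0.001,0.0003,0,0,0,0],
    [0,0,0,0,0,0,0]
  ]
}}

```text
time: 24.25
position: [0.5838, -0.1927, 0.1438]
ee_rot: [180.0, -35.1, 27.8]
contact_force: [6.1, 1.5, -9.5]
opening: 0.0223
gripper_force: 61.1
```

```bash
python3 -c "
from pl import *
st()"
```

```text
press 41.6 -133.4 159.3 r 58.4 th 3.447 Frad 9.5 Ftan -1.4 Fy 6.1 t 24.25 rot [180.  -35.1  27.8] j [ 46.  25. -20. 115. -46.  29.   5.] open 0.022332975804708544
```

Call:
{"op": "step_arm", "data": {
  "rows": [
    [0.0005,-0.001,0.0003,0,0,0,0],
    [0,0,0,0,0,0,0]
  ]
}}

```text
time: 24.42
position: [0.5842, -0.1933, 0.144]
ee_rot: [-180.0, -35.1, 27.9]
contact_force: [3.8, 3.3, -8.6]
opening: 0.0225
gripper_force: 61.1
```

```bash
python3 -c "
from pl import *
st();ramz()"
```

```text
press 42.3 -133.4 159.5 r 58.4 th 3.46 Frad 7.8 Ftan -3.8 Fy 4.9 t 24.4167 rot [-180.   -35.1   27.9] j [ 46.  25. -20. 115. -46.  30.   5.] open 0.022493083154852246
ram top z 51 284.84
```

Call:
{"op": "step_arm", "data": {
  "rows": [
    [0.0004,-0.0007,0.0002,0,0,0,0],
    [0,0,0,0,0,0,0]
  ]
}}

```text
time: 24.63
position: [0.5842, -0.1934, 0.144]
ee_rot: [-179.9, -35.0, 27.9]
contact_force: [1.3, 5.6, -6.8]
opening: 0.0222
gripper_force: 61.1
```

```bash
python3 -c "
from pl import *
st()"
```

```text
press 42.4 -133.4 159.6 r 58.4 th 3.462 Frad 5.1 Ftan -6.3 Fy 3.8 t 24.6333 rot [-179.9  -35.    27.9] j [ 46.  25. -20. 115. -46.  30.   5.] open 0.022173500534257814
```

Call:
{"op": "step_arm", "data": {
  "rows": [
    [0.0003,-0.0006,0.0001,0,0,0,0],
    [0,0,0,0,0,0,0],
    [0,0,0,0,0,0,0],
    [0,0,0,0,0,0,0]
  ]
}}

```text
time: 24.97
position: [0.5843, -0.1936, 0.144]
ee_rot: [-179.9, -35.0, 27.9]
contact_force: [-1.3, 6.4, -6.0]
opening: 0.0223
gripper_force: 61.2
```

```bash
python3 -c "
from pl import *
st()"
```

```text
press 42.6 -133.4 159.6 r 58.4 th 3.466 Frad 3.7 Ftan -7.9 Fy 1.9 t 24.9667 rot [-179.9  -35.    27.9] j [ 46.  25. -20. 115. -46.  30.   5.] open 0.0223450009175208
```

Call:
{"op": "step_arm", "data": {
  "rows": [
    [0,0,0,0,0,0,0.06],
    [0,0,0,0,0,0,0.06],
    [0,0,0,0,0,0,0.06],
    [0,0,0,0,0,0,0.06],
    [0,0,0,0,0,0,0.06],
    [-0.004,-0.0021,0.0066,0,0,0,0.06],
    [-0.01,-0.0053,0.0164,0,0,0,0.06],
    [-0.01,-0.0053,0.0164,0,0,0,0.06],
    [-0.01,-0.0053,0.0164,0,0,0,0.06],
    [-0.01,-0.0053,0.0164,0,0,0,0.06],
    [-0.01,-0.0053,0.0164,0,0,0,0.06],
    [-0.01,-0.0053,0.0164,0,0,0,0.06],
    [-0.01,-0.0053,0.0164,0,0,0,0.06],
    [0,0,0,0,0,0,0.06],
    [0,0,0,0,0,0,0.06]
  ]
}}

```text
time: 26.22
position: [0.5108, -0.2346, 0.2671]
ee_rot: [179.8, -35.1, 27.9]
contact_force: [0.0, 0.9, -1.2]
opening: 0.06
gripper_force: 0.0
```

```bash
python3 - <<'E'
from pl import *
ramz(); from scipy.optimize import least_squares
for n in ("wrist","top","side"):
    p=wrist(get_obs,get_image)[0] if n=="wrist" else get_image(n); X,ok=cloud(p); hsv=cv2.cvtColor(p["frame"],cv2.COLOR_RGB2HSV); L=np.stack([(X-O)@ex,(X-O)@ey,X[...,2]],-1)*1000
    k=L[ok&(hsv[...,1]>140)&((hsv[...,0]<8)|(hsv[...,0]>172))&(L[...,1]<-80)&(L[...,1]>-175)&(L[...,2]>110)&(L[...,2]<300)&(abs(L[...,0])<110)]
    if len(k)>10:
        r=least_squares(lambda c:np.hypot(k[:,0]-c[0],k[:,2]-c[1])-12,[k[:,0].mean(),k[:,2].mean()-8],loss="soft_l1").x; print(n,len(k),r,"th",np.arctan2(-(r[0]-24),r[1]-215)%6.283)
    a=ok&(abs(L[...,1])<36)&(L[...,0]<-40)&(L[...,0]>-145); q=L[a&(abs(L[...,2]-60)<3)]
    if len(q): print(n,"rear",np.percentile(q[:,0],[3,10]))
cv2.imwrite("pics/s6.png",cv2.resize(p["frame"][110:260,220:400],None,fx=4,fy=4,interpolation=cv2.INTER_CUBIC)[:,:,::-1])
E
```

```text
ram top z 50 283.63
wrist 3017 [ 43.58949283 157.06292114] th 3.467456718619168
wrist rear [-93.25911901 -90.6862828 ]
top 191 [ 42.34462028 157.67873005] th 3.451138995715278
top rear [-97.31361568 -93.50569946]
side 99 [ 42.77978855 159.18403631] th 3.46596844203412
side rear [-101.89791177  -96.76758054]
```

View pics/s6.png

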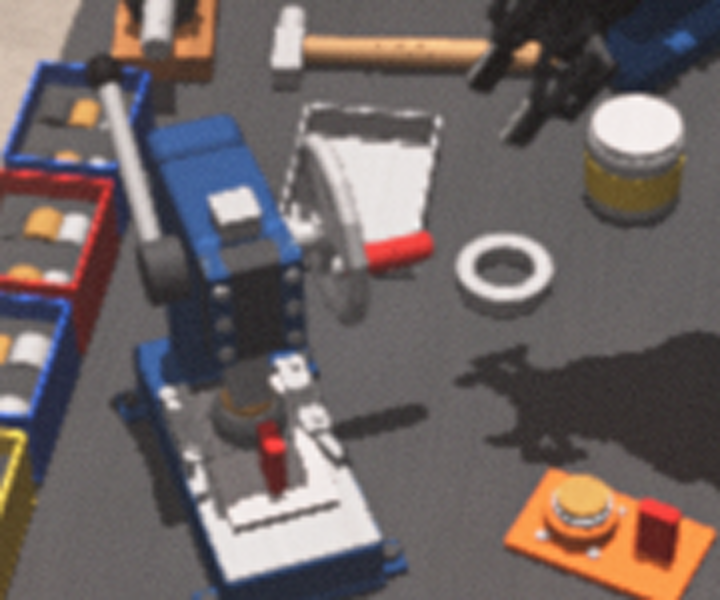

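The side view shows the ram (245,375) seated on the disc (248,402), the plate home and the hand clear. The handle is still at 3.466 rad, the same angle as before I released it.

```bash
python3 -c "
from plant import *
print(sign_off())"
```

```text
the job is handed in; nothing more can be done
None
```

I've handed the job in: the plate measures home against the back stop, and the ram was wound down with the handwheel until it met the brass disc. The handwheel didn't move when I let go. I couldn't measure the force left on the disc after that, and the hand-in returned no verdict.

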